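# Reload a ratchet tin rack with the full tins

## Robot

A 6-joint arm with a two-finger parallel gripper is mounted at the origin on a cart in front of the work surface, level with it; the furniture and walls round the work are solid. World frame = base frame: x ahead of the robot, y to its left, z up, the work surface at z = 0. Lengths are in mm, angles in rad, forces in N, time in s.
With the tool pointing down it reaches from about 400 to 925 mm from the base axis. Payload 12.5 kg.
Tool frame: the origin (TCP) lies at the very end of the fingers, on their centre line; the grasp point (between the pads) lies 19 mm behind it; z points along the fingers, y is the direction in which the jaws open and shut (so a half turn about z gives the same grasp; the last joint's range is limited). The gripper opens to 95 mm and grips with 3 to 60 N. Pads are 20 mm wide; open, the fingers measure 119 mm over their backs; the gripper's body (75 mm by 180 mm) begins 59 mm behind the grasp point.
Start: joints at [-1.342, 0.491, 1.559, -0, 1.092, -0.106], TCP at [205.387, -590.311, 175.061] pointing down, gripper open.
Joint ranges: [-3.1, 3.1], [-0.84, 2.19], [0.05, 2.79], [-1.13, 4.28], [0.06, 2.93], [-2.69, 2.69]. Speed limits (rad/s): [2.22, 2.22, 2.79, 3.14, 3.14, 3.14].

## Interface

Orientations are given as [roll, pitch, yaw] about the fixed x, y, z axes, in that order (R = Rz(yaw) Ry(pitch) Rx(roll)).
In Python, from cell import env gives the robot as it stands.
- The arm moves only by the shell command python3 -m pendant 'ROWS'. ROWS is JSON, a list that holds one entry, the list of rows, each a list of 5 numbers: the opening, from 0 (shut) to 1 (fully open), then the shift along the tool's x, y, z in m, then the turn about the tool's z in rad. A call has exactly 8 rows; each row is the pose to reach, as a shift and turn from the pose commanded when the call began, along the tool's axes at that moment; what a row does not reach only later rows make up. A row lasts 1/10 s, in which the tool goes at most 50 mm and 8.59 degrees, less where a joint would pass 70% of its speed; a pose out of reach is approached as far as the arm can. A call with a gripper value outside its range is refused whole. The fingers move at their own pace and stop on an object; the grip force is fixed at half the most. Time passes only in rows, so rows that repeat a pose let the fingers close, or fill a call up. It gives the time, the measured TCP pose, the force and the opening at its end, in the units of the state.
- env.state(): the state, without advancing time (a new reading comes with each control period).
- env.read_camera(name): name is "side" or "top"; returns a dict with "image" (400x640x3 uint8, blue, green, red), "range_z" (400x640 float32, mm along the optical axis (not along the pixel's ray), 0 where there is no reading), "fx", "fy", "cx", "cy" (pixels), "rvec" (rotation vector, rad) and "tvec" (3), from world to camera coordinates, as OpenCV has them. Camera axes: x right, y down, z forward; pixel columns grow to the right and rows downward; lengths in mm; the calibration is good to about 2 mm. A picture is of the moment at which its call begins.
- env.job_done(): hands the job in, once; it reports no verdict.
The state is a dict: "t": time; "joints": joint angles; "qvel": joint speeds; "tau": joint torques, N m; "eef_pos": TCP position; "tcp_rot": TCP orientation; "ft_force": force on the tool from outside, world axes, zero at the start; "moment": the same for the moment, N m; "opening": opening from 0.0 (shut) to 1.0 (fully open).
Only numpy, scipy, OpenCV 4.12 (cv2) and the standard library are available. Lean on these libraries where they do the work, as an engineer would, in place of code of your own. Each camera call takes 0.05 s, during which the arm holds its last target. There are 200 camera calls.

## Task

The follower of the tin rack is ratcheted up towards the end stop, so no tin fits: throw its pawl over out of the teeth and draw the follower all the way back. The loose lidded tins look alike, so lift each one to feel its weight: stand the full (heavy) ones in the rack's channel, and stand the empty (light) ones on the chopping board. Last, push the follower up until the full tins stand tight in a row between it and the end stop, and leave the pawl thrown back into the teeth; leave the egg timer, the lemon and the mug where they are.

Things in the scene. Friction and masses are not known exactly. Their poses are not given: they have to be found in the camera images.
- rack: Fixed rack: board 12 mm thick, x -56 to +44, y -160 to +180 mm; origin under mid-channel. A channel 60 mm wide (x -30 to +30 mm), open above, runs along y between rails 16 mm high above its floor. The rail at -x, nearer the robot, is 22 mm wide and has saw teeth on top, 12 mm apart, none higher than 21 mm above the floor. End stop at +y, 38 mm high above the floor. Room for three tins.
- rack_stop (a point): On the channel floor (12 mm above the worktop), at mid-channel on the inner face of the end stop, 165 mm from the rack's origin. y points along the channel out through the stop, x across the channel away from the toothed rail, z up.
- follower (a joint): Slide of the follower in m: 0 fully back (205 mm from its face to the end stop), grows towards the stop (+y of rack_stop), up to 0.2. Starts between 0.165 and 0.198. Sliding friction about 4 N. Forward it always clicks along freely; backward the pawl blocks it (after at most 12 mm of play) unless thrown over.
- follower_face (a point): Foot of the follower's front face, which pushes the tins: on the channel floor at mid-channel, axes as rack_stop. The face is 56 mm wide and reaches 44 mm above the floor; behind it is a low sled, to y = -110 mm, 21 mm high.
- follower_grip (a point): Where to hold the follower: centre of the upper part of its upright wooden handle, 24 mm wide across the channel (x), 20 mm along it (y). The handle reaches 16 mm above this point and 40 mm below it to the sled. The point lies 32 mm behind the follower face, 62 mm above the channel floor.
- pawl (a joint): Hinge of the ratchet pawl on the follower, in rad: 0 to 0.35 in the teeth (rises and falls as it clicks), 1.25 thrown fully over, clear of them. Its lever is weighted above the pivot: it leans backward (-y of rack_stop) in the teeth and forward (+y) when thrown over, stands upright at about 0.6 and falls to the side it leans to. A push of under 2 N moves it.
- pawl_knob (a point): Centre of the round knob (20 mm across) on top of the pawl lever, 38 mm from its pivot. In follower_face axes the pivot is at x -42, y -85, z 35.5 mm; the knob swings about it in the y-z plane, from y 21 mm behind the pivot (in the teeth) to 23 mm in front of it (thrown over), 66 mm above the channel floor at both ends, 73 mm when upright.
- board_top (a point): Centre of the top of the fixed wooden chopping board, 120 mm along its x by 240 mm along its y, top 14 mm above the cooktop it lies on (the cooktop, left of y = 0.07, is 4 mm higher than the worktop).
- egg_timer: Egg timer, 64 mm across, 44 mm high, standing between the board and the rack, behind the tins; origin at the centre of its underside. Leave it alone.
- lemon_1: Lemon, 83 x 58 x 58 mm, origin at its underside. Leave it alone.
- mug_2: White mug, 93 mm high, well behind the rack; origin at its underside. Leave it alone.
- tin_a_mid (a point): One of up to six loose lidded metal tins that look the same: upright cylinder 54 mm across, 62 mm high; this point is at its centre, 31 mm above its foot; z is its upright axis. Empty it weighs 60 to 80 g, full 300 to 390 g. None if absent.
- tin_b_mid (a point): One of up to six loose lidded metal tins that look the same: upright cylinder 54 mm across, 62 mm high; this point is at its centre, 31 mm above its foot; z is its upright axis. Empty it weighs 60 to 80 g, full 300 to 390 g. None if absent.
- tin_c_mid (a point): One of up to six loose lidded metal tins that look the same: upright cylinder 54 mm across, 62 mm high; this point is at its centre, 31 mm above its foot; z is its upright axis. Empty it weighs 60 to 80 g, full 300 to 390 g. None if absent.
- tin_d_mid (a point): One of up to six loose lidded metal tins that look the same: upright cylinder 54 mm across, 62 mm high; this point is at its centre, 31 mm above its foot; z is its upright axis. Empty it weighs 60 to 80 g, full 300 to 390 g. None if absent.
- tin_e_mid (a point): One of up to six loose lidded metal tins that look the same: upright cylinder 54 mm across, 62 mm high; this point is at its centre, 31 mm above its foot; z is its upright axis. Empty it weighs 60 to 80 g, full 300 to 390 g. None if absent.
- tin_f_mid (a point): One of up to six loose lidded metal tins that look the same: upright cylinder 54 mm across, 62 mm high; this point is at its centre, 31 mm above its foot; z is its upright axis. Empty it weighs 60 to 80 g, full 300 to 390 g. None if absent.

How it is judged:
By the outcome, as a careful person would: the job done as asked, in the order asked, and still so for the second after the job is handed in, with the robot touching nothing.
Of tin_a, tin_b, tin_c, tin_d, tin_e, tin_f only 4 to 5 are there at a start; the rules pass over those that are not, and their reading is None.
At some moment in a run one of tin_a, tin_b, tin_c, tin_d, tin_e, tin_f may be knocked a few centimetres aside while the robot is not near it.
It also fails if it takes over 208 s, if anything falls off the work surface, if the arm or the gripper's body presses on something with over 40 N, if the wrist force passes 120 N, or if a joint passes its speed limit or range.

## Working session

There is one attempt and no reset: what is moved stays moved. The work goes in short steps, Python scripts to look and compute and a shell command to move; the robot and the scene stay as the last step left them, time stands still between calls to the robot, and variables do not carry over. Pictures are saved under pics/ and viewed, about 12 in all and at most 16, crops included, and the job is handed in when it is done.

```bash
ls; mkdir -p pics; cat > h.py <<'E'
import numpy as np, cv2
from cell import env
def cam(n):
    c=env.read_camera(n); c['R']=cv2.Rodrigues(np.array(c['rvec'],float))[0]; c['t']=np.array(c['tvec'],float).ravel(); return c
def ray(c,u,v,z):
    "pixel -> world point on plane z"
    d=c['R'].T@np.array([(u-c['cx'])/c['fx'],(v-c['cy'])/c['fy'],1.]); o=-c['R'].T@c['t']
    return o+d*(z-o[2])/d[2]
def cloud(c):
    v,u=np.mgrid[0:400,0:640]; Z=c['range_z'].astype(float)
    P=np.stack([(u-c['cx'])/c['fx']*Z,(v-c['cy'])/c['fy']*Z,Z],-1)
    W=(P-c['t'])@c['R']; W[Z==0]=np.nan; return W
def proj(c,p):
    q=c['R']@np.array(p,float)+c['t']; return c['fx']*q[0]/q[2]+c['cx'],c['fy']*q[1]/q[2]+c['cy']
E
python3 - <<'E'
from h import *
print(env.state())
for n in("top","side"):
    c=cam(n); cv2.imwrite(f"pics/{n}0.png",c['image']); print(n,-c['R'].T@c['t'],c['R'][2],c['fx'])
E
```

```text
pics
{'t': 0.0, 'joints': array([-1.34157632e+00,  4.91543320e-01,  1.55945968e+00, -2.96264964e-06,
        1.09173209e+00, -1.05619652e-01]), 'qvel': array([ 0.00028653,  0.0007868 ,  0.0003944 , -0.00014139, -0.00099538,
        0.00167675]), 'tau': array([-4.43104454e-06, -6.12651944e+01, -2.58190316e+01,  6.92755077e-02,
        4.81525704e-02, -9.32353782e-05]), 'eef_pos': array([ 205.3258986 , -589.98933534,  174.4683516 ]), 'tcp_rot': array([-3.14045630e+00, -1.17826725e-04,  3.34840958e-01]), 'ft_force': array([ 0.01790223,  0.78357916, -0.67489019]), 'moment': array([ 0.00276173,  0.03102107, -0.02618737]), 'opening': 1.0040876882475935}
top [ 343.35354396    7.73112918 1506.09585214] [ 0.1608047   0.00816976 -0.98695243] 515.1806953803518
side [-93.77801425 975.57791343 980.97500525] [ 0.47027334 -0.64438114 -0.60300575] 501.3242871810195
```

View pics/top0.png

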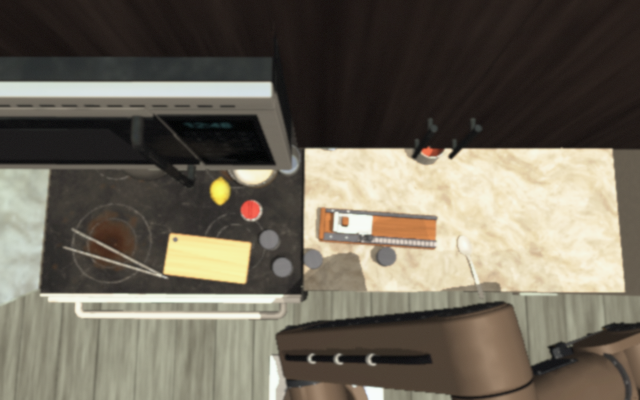

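View pics/side0.png

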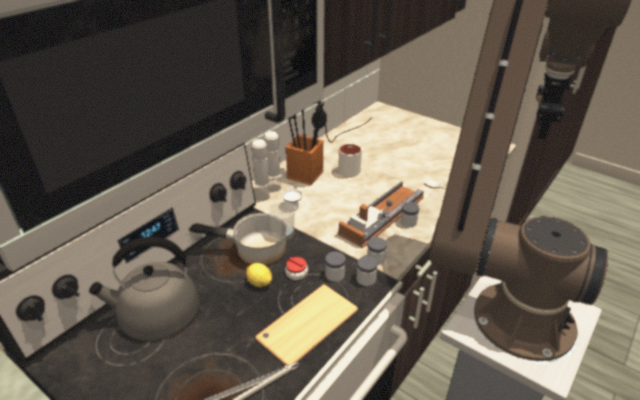

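The top view shows the rack at (320-437, 208-248), with its stop at the left and the follower handle at (345,222). The board is at (207,258), and the tins are at (269,240), (282,267), (312,258) and (386,257). The lemon, timer and pot lie to the left. The side view shows the same four tins.

```bash
python3 - <<'E'
from h import *
c=cam("top"); W=cloud(c); s=cam("side"); V=cloud(s)
hsv=cv2.cvtColor(c['image'],cv2.COLOR_BGR2HSV)
for n,(u,v) in dict(t1=(269,240),t2=(282,267),t3=(312,258),t4=(386,257)).items():
    z=66 if u<300 else 62
    p=ray(c,u,v,z); 
    res=[]
    for D in (W,V):
        m=(np.hypot(D[...,0]-p[0],D[...,1]-p[1])<45)&(abs(D[...,2]-z)<8)
        q=D[m]; res.append((len(q),)+((tuple(((q.min(0)+q.max(0))/2).round(0)),tuple((q.max(0)-q.min(0)).round(0)),q[:,2].mean().round(1)) if len(q) else ()))
    print(n,p.round(0),*res)
m=cv2.inRange(hsv,(8,60,150),(30,255,255))
k,L,st,ce=cv2.connectedComponentsWithStats(m)
i=L[258,207]; print('board',st[i],ray(c,*ce[i],18))
pts=np.argwhere(L==i)[:,::-1].astype(np.float32); r=cv2.minAreaRect(pts); b=cv2.boxPoints(r)
print([ray(c,*x,18)[:2].round(0) for x in b])
cr=cv2.resize(c['image'][195:280,290:450],None,fx=5,fy=5,interpolation=cv2.INTER_CUBIC); cv2.imwrite("pics/c1.png",cr)
cr=cv2.resize(s['image'][170:290,310:450],None,fx=5,fy=5,interpolation=cv2.INTER_CUBIC); cv2.imwrite("pics/c2.png",cr)
# heights over rack
for D in(W,V):
    m=(D[...,0]>500)&(D[...,0]<800)&(D[...,1]>-330)&(D[...,1]<60)&(D[...,2]>60)&(D[...,2]<110)
    for q,uv in list(zip(D[m],np.argwhere(m)[:,::-1]))[::3]: print(q.round(0),uv,end=' ')
    print()
E
```

```text
t1 [468. 161.  66.] (282, (np.float64(471.0), np.float64(163.0), np.float64(66.0)), (np.float64(51.0), np.float64(53.0), np.float64(15.0)), np.float64(65.1)) (252, (np.float64(472.0), np.float64(163.0), np.float64(65.0)), (np.float64(55.0), np.float64(56.0), np.float64(14.0)), np.float64(66.0))
t2 [393. 124.  66.] (291, (np.float64(394.0), np.float64(125.0), np.float64(66.0)), (np.float64(50.0), np.float64(53.0), np.float64(14.0)), np.float64(65.3)) (257, (np.float64(396.0), np.float64(127.0), np.float64(64.0)), (np.float64(54.0), np.float64(55.0), np.float64(13.0)), np.float64(65.8))
t3 [419.  41.  62.] (288, (np.float64(418.0), np.float64(39.0), np.float64(62.0)), (np.float64(53.0), np.float64(53.0), np.float64(15.0)), np.float64(61.4)) (228, (np.float64(418.0), np.float64(41.0), np.float64(61.0)), (np.float64(53.0), np.float64(57.0), np.float64(14.0)), np.float64(61.6))
t4 [ 423. -166.   62.] (285, (np.float64(426.0), np.float64(-166.0), np.float64(62.0)), (np.float64(50.0), np.float64(51.0), np.float64(15.0)), np.float64(61.2)) (173, (np.float64(426.0), np.float64(-164.0), np.flo
[... 5849 characters left out ...]
514. -49.  91.] [366 207] [537. -47.  78.] [359 208] [524. -43.  86.] [362 208] [516. -47.  88.] [365 208] [533. -42.  79.] [359 209] [522. -40.  86.] [362 209] [513. -43.  88.] [365 209] [535. -45.  72.] [359 210] [523. -42.  80.] [362 210] [514. -45.  83.] [365 210] [532. -40.  73.] [359 211] [520. -39.  80.] [362 211] [515. -47.  77.] [365 211] [537. -49.  62.] [359 212] [520. -39.  76.] [362 212] [513. -44.  76.] [365 212] [533. -43.  64.] [359 213] [521. -40.  71.] [362 213] [512. -43.  74.] [365 213] [530. -39.  64.] [359 214] [518. -41.  68.] [363 214] [513. -50.  65.] [366 214] [522. -37.  65.] [361 215] [515. -42.  66.] [364 215] [518. -37.  63.] [362 216] [509. -44.  63.] [366 216]
```

View pics/c1.png

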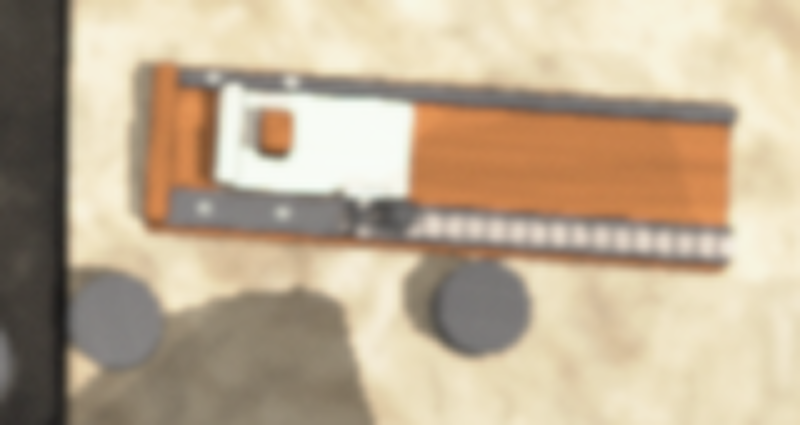

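View pics/c2.png

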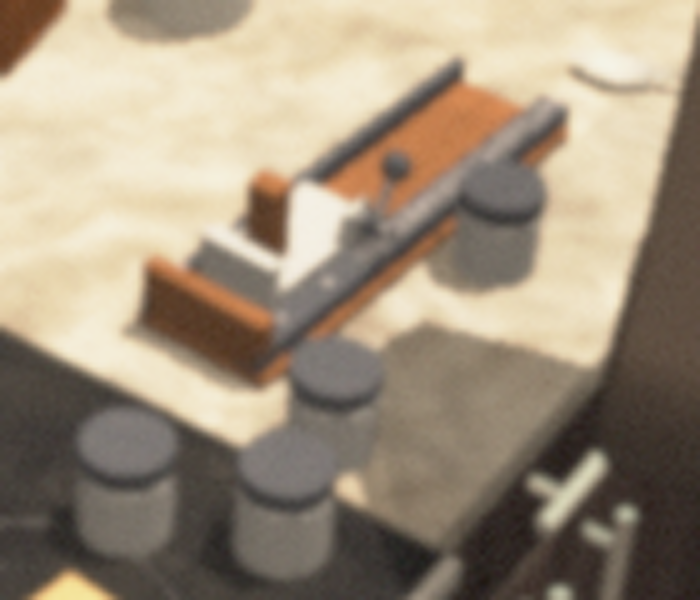

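The close-ups show the knob leaning backward, at about top px (368,237) and side px (389,203), and the follower a short way from the stop. Next I'll get the rack yaw and check the knob.

```bash
python3 - <<'E'
from h import *
c=cam("top"); s=cam("side")
cp=lambda x,y:(290+x/5,195+y/5)
for n,a,z in [("railL",(185,72),28),("railR",(733,106),28),("bedge0",(150,230),6),("bedge1",(722,270),6),("stoptop_o1",(155,64),50),("stop_in",(180,67),50),("stop_in2",(165,225),50),("face_front top",(215,180),56)]:
    print(n,ray(c,*cp(*a),z).round(1))
print('knob top',ray(c,*cp(392,208),78).round(1),'side',ray(s,310+397/5,170+163/5,78).round(1))
V=cloud(s);W=cloud(c)
for D in(W,V):
    for lo,hi,yr in((44,54,(-40,60)),(24,32,(-240,-100))):
        m=(D[...,0]>440)&(D[...,0]<600)&(D[...,1]>yr[0])&(D[...,1]<yr[1])&(D[...,2]>lo)&(D[...,2]<hi); q=D[m]
        print(lo,len(q),q.min(0).round(0),q.max(0).round(0),np.median(q,0).round(0))
E
```

```text
railL [561.2  -1.1  28. ]
railR [ 542.7 -317.7   28. ]
bedge0 [471.3  18.9   6. ]
bedge1 [ 449.7 -313.2    6. ]
stoptop_o1 [562.5  16.2  50. ]
stop_in [560.9   1.9  50. ]
stop_in2 [470.4  10.1  50. ]
face_front top [495.5 -18.   56. ]
knob top [ 478.  -115.9   78. ] side [ 478.6 -126.5   78. ]
44 165 [476. -30.  44.] [565.  24.  54.] [521.  13.  50.]
24 453 [ 459. -240.   24.] [ 557. -102.   32.] [ 482. -163.   28.]
44 179 [440. -33.  44.] [567.  55.  54.] [520.  15.  49.]
24 218 [ 440. -239.   24.] [ 555. -101.   32.] [ 481. -159.   29.]
```

```bash
python3 -m pendant '[[[0,0.04,-0.033,0,-0.15],[0,0.08,-0.065,0,-0.3],[0,0.12,-0.098,0,-0.45],[0,0.16,-0.13,0,-0.6],[0,0.2,-0.163,0,-0.75],[0,0.24,-0.195,0,-0.9],[0,0.28,-0.228,0,-1.05],[0,0.32,-0.26,0,-1.171]]]'
```

```text
t: 1.1
eef_pos: [416.4, -248.2, 175.2]
tcp_rot: [3.141, 0.0, 1.512]
ft_force: [0.7, -1.1, 0.0]
opening: 0.384
```

```bash
python3 -m pendant '[[[0,0.045,0.022,0,0],[0,0.091,0.045,0,0],[0,0.091,0.045,0.03,0],[0,0.091,0.045,0.07,0],[0,0.091,0.045,0.1,0],[0,0.091,0.045,0.105,0],[0,0.091,0.045,0.105,0],[0,0.091,0.045,0.105,0]]]'
python3 - <<'E'
from h import *
s=cam("side");cv2.imwrite("pics/c3.png",cv2.resize(s['image'][150:270,330:470],None,fx=5,fy=5,interpolation=cv2.INTER_CUBIC))
E
```

```text
t: 1.9
eef_pos: [467.1, -162.6, 71.3]
tcp_rot: [3.14, 0.001, 1.506]
ft_force: [0.5, 0.1, -0.3]
opening: 0.007
```

View pics/c3.png

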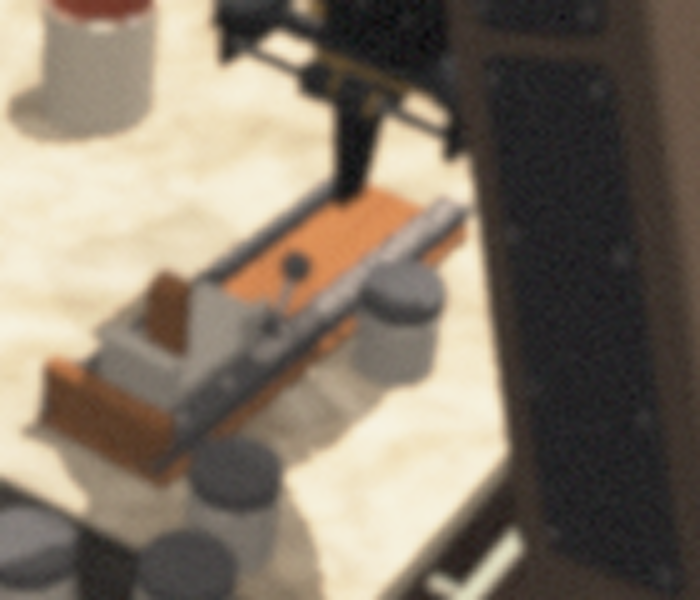

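The picture shows the closed fingers behind the knob, at the right of the crop, clear of tin 4. Pushing forward.

```bash
python3 -m pendant '[[[0,0.0,0.006,0,0],[0,0.015,0.006,0,0],[0,0.025,0.006,0,0],[0,0.035,0.006,0,0],[0,0.045,0.006,0,0],[0,0.053,0.006,0,0],[0,0.06,0.006,0,0],[0,0.06,0.006,0,0]]]'
python3 -m pendant '[[[0,-0.01,0,0,0],[0,-0.02,0,0,0],[0,-0.02,0,-0.04,0],[0,-0.02,0,-0.08,0],[0.6,-0.02,0,-0.08,0],[0.6,-0.02,0,-0.08,0],[0.6,-0.02,0,-0.08,0],[0.6,-0.02,0,-0.08,0]]]'
python3 - <<'E'
from h import *
s=cam("side");cv2.imwrite("pics/c4.png",cv2.resize(s['image'][150:270,330:470],None,fx=5,fy=5,interpolation=cv2.INTER_CUBIC))
E
```

```text
t: 2.75
eef_pos: [476.3, -101.8, 70.0]
tcp_rot: [-3.141, -0.0, 1.507]
ft_force: [0.2, 0.3, -0.3]
opening: 0.006
t: 3.55
eef_pos: [474.5, -122.8, 148.9]
tcp_rot: [-3.14, -0.001, 1.505]
ft_force: [0.0, 1.0, -0.6]
opening: 0.282
```

View pics/c4.png

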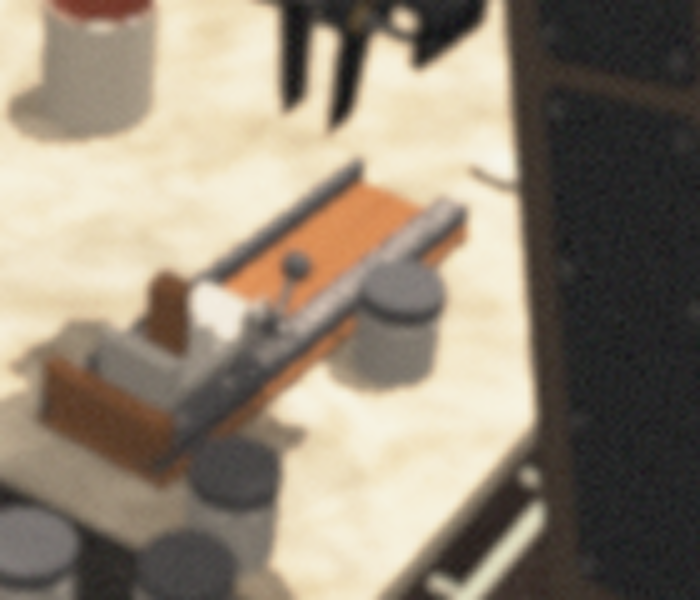

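The knob is still leaning backward at crop (295,265), so the push was too short or went past it. I'll repeat it slower and look in mid-push.

```bash
python3 -m pendant '[[[0,-0.03,0.002,0,0],[0,-0.038,0.002,0,0],[0,-0.038,0.002,0,0],[0,-0.038,0.002,0.04,0],[0,-0.038,0.002,0.08,0],[0,-0.038,0.002,0.083,0],[0,-0.038,0.002,0.083,0],[0,-0.038,0.002,0.083,0]]]'
python3 -m pendant '[[[0,0.008,0,0,0],[0,0.015,0,0,0],[0,0.022,0,0,0],[0,0.028,0,0,0],[0,0.034,0,0,0],[0,0.04,0,0,0],[0,0.045,0,0,0],[0,0.045,0,0,0]]]'
python3 - <<'E'
from h import *
s=cam("side");c=cam("top");f=lambda a:cv2.resize(a,(400,400),interpolation=cv2.INTER_CUBIC)
cv2.imwrite("pics/c5.png",np.hstack([f(s['image'][160:240,350:430]),f(c['image'][195:275,330:410])]))
E
```

```text
t: 4.4
eef_pos: [475.4, -160.7, 68.5]
tcp_rot: [3.14, 0.001, 1.506]
ft_force: [0.0, 0.4, -0.4]
opening: 0.007
t: 5.2
eef_pos: [477.5, -115.2, 67.0]
tcp_rot: [-3.141, -0.0, 1.506]
ft_force: [-0.3, 0.9, -0.1]
opening: -0.002
```

View pics/c5.png

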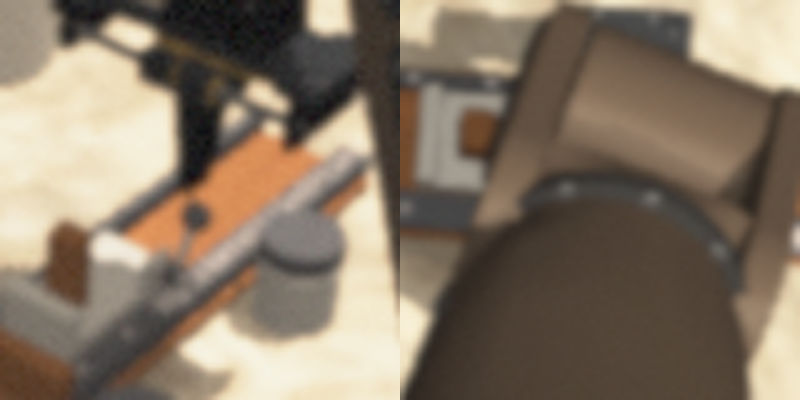

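```bash
python3 - <<'E'
from h import *
s=cam("side"); V=cloud(s); p=env.state()['eef_pos']; print(p, proj(s,p), proj(s,(478,-121,78)))
for z in (67,78,90): print(z, ray(s,388.4,196.6,z), 'knob',ray(s,389.2,203,z))
for v in range(186,214,2): print(v,[tuple(V[v,u].round(0)) for u in (386,388,390)])
E
```

```text
[ 477.53495383 -115.88377973   66.97936988] (np.float64(387.59887330197364), np.float64(207.29187650626875)) (np.float64(388.64611535814527), np.float64(203.5263926957292))
67 [ 504.46121275 -165.23752925   67.        ] knob [ 485.02162168 -137.73832123   67.        ]
78 [ 497.26120021 -151.50742745   78.        ] knob [ 478.05557124 -124.33918175   78.        ]
90 [ 489.40664108 -136.52913457   90.        ] knob [ 470.45624347 -109.72193867   90.        ]
186 [(np.float64(484.0), np.float64(-104.0), np.float64(149.0)), (np.float64(476.0), np.float64(-102.0), np.float64(154.0)), (np.float64(471.0), np.float64(-105.0), np.float64(154.0))]
188 [(np.float64(483.0), np.float64(-103.0), np.float64(143.0)), (np.float64(475.0), np.float64(-101.0), np.float64(148.0)), (np.float64(469.0), np.float64(-102.0), np.float64(150.0))]
190 [(np.float64(481.0), np.float64(-102.0), np.float64(137.0)), (np.float64(476.0), np.float64(-103.0), np.float64(139.0)), (np.float64(470.0), np.float64(-104.0), np.float64(141.0))]
192 [(np.float64(482.0), np.float64(-104.0), np.float64(128.0)), (np.float64(476.0),
[... 1228 characters left out ...]
.float64(-186.0), np.float64(11.0)), (np.float64(477.0), np.float64(-116.0), np.float64(72.0)), (np.float64(506.0), np.float64(-186.0), np.float64(17.0))]
208 [(np.float64(480.0), np.float64(-110.0), np.float64(67.0)), (np.float64(508.0), np.float64(-177.0), np.float64(14.0)), (np.float64(505.0), np.float64(-185.0), np.float64(10.0))]
210 [(np.float64(477.0), np.float64(-105.0), np.float64(63.0)), (np.float64(503.0), np.float64(-169.0), np.float64(12.0)), (np.float64(497.0), np.float64(-172.0), np.float64(14.0))]
212 [(np.float64(476.0), np.float64(-105.0), np.float64(56.0)), (np.float64(497.0), np.float64(-159.0), np.float64(13.0)), (np.float64(484.0), np.float64(-148.0), np.float64(26.0))]
```

```bash
python3 - <<'E'
from h import *
s=cam("side"); 
print('c3',proj(s,(467,-162.6,71.3)),'seen',330+347/5,150+200/5, ray(s,399.4,190,110))
print('c4',proj(s,(474.5,-122.8,149)),'seen tips',(388,171.6),(396,175), ray(s,392,173.3,149),ray(s,392,173.3,185))
print('start',env.state()['tcp_rot'],env.state()['joints'])
# tip now, at lowest finger pts
V=cloud(s); m=(np.hypot(V[...,0]-477,V[...,1]+112)<18)&(V[...,2]>92)&(V[...,2]<125); q=V[m]; print(len(q),np.sort(q[:,2])[:12].round(0))
E
```

```text
c3 (np.float64(398.51871236727885), np.float64(200.1881030382009)) seen 399.4 190.0 [ 467.56702995 -161.48587929  110.        ]
c4 (np.float64(392.02194779674954), np.float64(184.30349715709778)) seen tips (388, 171.6) (396, 175) [ 505.04886174 -174.00075717  149.        ] [ 479.13730502 -124.25787802  185.        ]
start [-3.14156751e+00  1.08610832e-04  1.50561726e+00] [-3.72693427e-01  4.57319743e-01  1.99576971e+00 -1.74900415e-04
  6.88494303e-01 -3.07379296e-01]
32 [108. 109. 109. 109. 110. 110. 110. 110. 111. 111. 112. 112.]
```

The depth readings and the failed push agree: the visible finger ends are about 37 mm above the reported TCP height, while xy agrees. I'll correct z by that much, so a tip at 72 means TCP 35, and push again.

```bash
python3 -m pendant '[[[0,-0.025,0,0,0],[0,-0.048,0,0,0],[0,-0.048,0,0,0],[0,-0.048,0,0,0],[0,-0.048,0,0.01,0],[0,-0.048,0,0.02,0],[0,-0.048,0,0.03,0],[0,-0.048,0,0.031,0]]]'
python3 -m pendant '[[[0,0.008,0,0,0],[0,0.016,0,0,0],[0,0.024,0,0,0],[0,0.032,0,0,0],[0,0.04,0,0,0],[0,0.048,0,0,0],[0,0.055,0,0,0],[0,0.06,0,0,0]]]'
python3 - <<'E'
from h import *
s=cam("side");c=cam("top");f=lambda a:cv2.resize(a,(400,400),interpolation=cv2.INTER_CUBIC)
cv2.imwrite("pics/c6.png",np.hstack([f(s['image'][160:240,350:430]),f(c['image'][195:275,330:410])]))
E
```

```text
t: 6.2
eef_pos: [473.7, -163.0, 34.4]
tcp_rot: [-3.139, -0.001, 1.506]
ft_force: [-0.1, -0.9, -1.1]
opening: 0.0
t: 7.0
eef_pos: [478.3, -103.1, 36.0]
tcp_rot: [-3.142, 0.0, 1.506]
ft_force: [0.0, -1.0, -0.9]
opening: 0.005
```

View pics/c6.png

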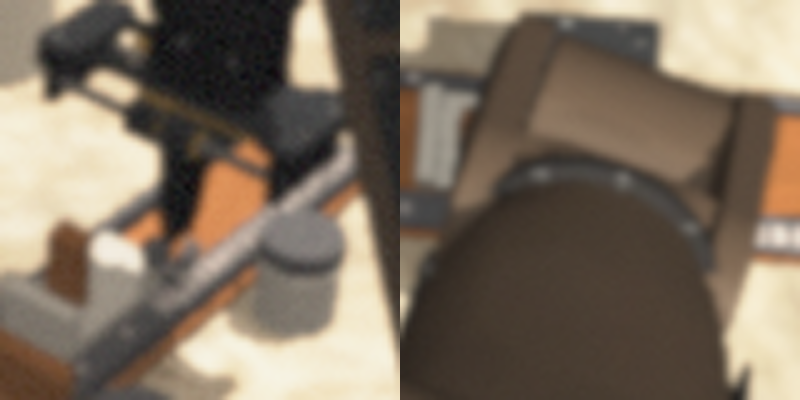

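The fingertip is now on the lever, at crop (180,240). I'll finish the stroke, retreat upward and check.

```bash
python3 -m pendant '[[[0,0.006,0,0,0],[0,0.012,0,0,0],[0,0.015,0,0,0],[0,0.015,0,0,0],[0,0.005,0,0,0],[0,0.0,0,0,0],[0,0.0,0,-0.05,0],[0.5,0.0,0,-0.1,0]]]'
python3 -m pendant '[[[0.5,0.0,0.045,0,0],[0.5,0,0.045,0,0],[0.5,0,0.045,0,0],[0.5,0,0.045,0,0],[0.5,0,0.045,0,0],[0.5,0,0.045,0,0],[0.5,0,0.045,0,0],[0.5,0,0.045,0,0]]]'
python3 - <<'E'
from h import *
s=cam("side");f=lambda a:cv2.resize(a,(500,500),interpolation=cv2.INTER_CUBIC)
cv2.imwrite("pics/c7.png",f(s['image'][140:240,340:440]))
E
```

```text
t: 7.9
eef_pos: [477.3, -104.3, 136.3]
tcp_rot: [-3.138, -0.001, 1.505]
ft_force: [0.5, -0.8, -0.1]
opening: 0.045
t: 8.7
eef_pos: [523.1, -106.7, 136.0]
tcp_rot: [-3.141, 0.0, 1.506]
ft_force: [0.0, 0.3, 0.1]
opening: 0.498
```

View pics/c7.png

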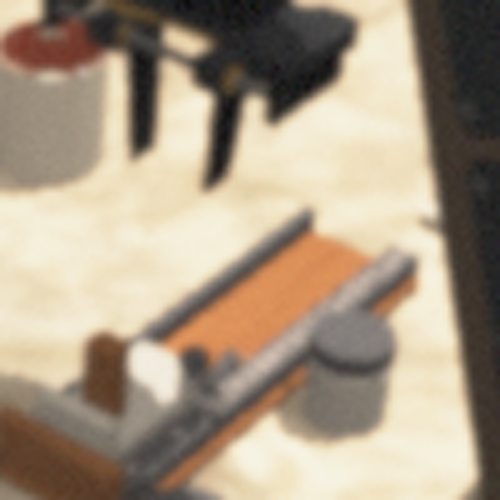

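```bash
python3 - <<'E'
from h import *
s=cam("side"); print('knob seen (378.4,212) expect thrown',proj(s,(478,-76,78)))
p=env.state()['eef_pos']
for o in (0,30,36,42): print(o,proj(s,p+np.array([0,0,o])))
V=cloud(s); m=(abs(V[...,1]-p[1])<25)&(abs(V[...,0]-p[0])<45)&(V[...,2]>140)&(V[...,2]<200); q=V[m]; i=np.argsort(q[:,2])[:14]; print(q[i].round(0).tolist())
E
```

```text
knob seen (378.4,212) expect thrown (np.float64(380.8091846591873), np.float64(210.67733348907808))
0 (np.float64(374.81616612887433), np.float64(184.70488768058368))
30 (np.float64(375.5066590883439), np.float64(176.30491979246378))
36 (np.float64(375.64678966232816), np.float64(174.6002067965257))
42 (np.float64(375.7876092194837), np.float64(172.8871121995375))
[[551.0, -119.0, 175.0], [550.0, -111.0, 175.0], [553.0, -100.0, 176.0], [551.0, -114.0, 177.0], [496.0, -108.0, 177.0], [498.0, -100.0, 177.0], [496.0, -92.0, 179.0], [548.0, -98.0, 179.0], [498.0, -90.0, 179.0], [497.0, -104.0, 179.0], [497.0, -115.0, 181.0], [494.0, -110.0, 181.0], [547.0, -102.0, 181.0], [555.0, -102.0, 181.0]]
```

```bash
python3 -m pendant '[[[0.5,0.03,-0.005,0,0],[0.5,0.058,-0.005,0,0],[0.5,0.058,-0.005,0.0,0],[0.5,0.058,-0.005,0.04,0],[0.5,0.058,-0.005,0.08,0],[0.5,0.058,-0.005,0.105,0],[0.5,0.058,-0.005,0.115,0],[0.5,0.058,-0.005,0.115,0]]]'
python3 -m pendant '[[[0,0,0,0,0],[0,0,0,0,0],[0,0,0,0,0],[0,0,0,0,0],[0,0,0,0,0],[0,0,0,0,0],[0,0,0,0,0],[0,0,0,0,0]]]'
```

```text
t: 9.6
eef_pos: [521.6, -48.8, 20.2]
tcp_rot: [-3.14, -0.0, 1.506]
ft_force: [0.1, 0.0, -0.2]
opening: 0.498
t: 10.4
eef_pos: [522.9, -48.7, 21.9]
tcp_rot: [3.139, 0.0, 1.506]
ft_force: [1.8, 0.8, 7.0]
opening: 0.249
```

```bash
python3 -m pendant '[[[0,-0.01,0,0,0],[0,-0.03,0,0,0],[0,-0.05,0,0,0],[0,-0.075,0,0,0],[0,-0.1,0,0,0],[0,-0.125,0,0,0],[0,-0.145,0,0,0],[0,-0.155,0,0,0]]]'
python3 -m pendant '[[[0,-0.004,0,0,0],[0,-0.008,0,0,0],[0,-0.012,0,0,0],[0,-0.016,0,0,0],[0,-0.02,0,0,0],[0,-0.023,0,0,0],[0,-0.026,0,0,0],[0,-0.026,0,0,0]]]'
```

```text
t: 11.2
eef_pos: [512.4, -204.6, 21.9]
tcp_rot: [3.14, 0.0, 1.505]
ft_force: [2.0, 3.7, 8.6]
opening: 0.253
t: 12.0
eef_pos: [510.7, -229.5, 21.9]
tcp_rot: [3.14, 0.001, 1.506]
ft_force: [-0.7, -0.4, 8.0]
opening: 0.248
```

```bash
python3 -m pendant '[[[0,-0.001,0,0,0],[0,-0.002,0,0,0],[0,-0.003,0,0,0],[0,-0.004,0,0,0],[0,-0.005,0,0,0],[0,-0.006,0,0,0],[0,-0.006,0,0,0],[0,-0.006,0,0,0]]]'
python3 -m pendant '[[[0,-0.001,0,0,0],[0,-0.002,0,0,0],[0,-0.003,0,0,0],[0,-0.004,0,0,0],[0,-0.005,0,0,0],[0,-0.006,0,0,0],[0,-0.006,0,0,0],[0,-0.006,0,0,0]]]'
```

```text
t: 12.8
eef_pos: [510.3, -235.1, 21.9]
tcp_rot: [3.14, 0.0, 1.506]
ft_force: [0.7, 2.3, 7.9]
opening: 0.252
t: 13.6
eef_pos: [509.9, -240.5, 21.9]
tcp_rot: [3.14, -0.0, 1.506]
ft_force: [1.7, 6.0, 8.2]
opening: 0.253
```

```bash
python3 -m pendant '[[[0,-0.001,0,0,0],[0,-0.002,0,0,0],[0,-0.003,0,0,0],[0,-0.004,0,0,0],[0,-0.005,0,0,0],[0,-0.006,0,0,0],[0,-0.006,0,0,0],[0,-0.006,0,0,0]]]'
```

```text
t: 14.4
eef_pos: [509.6, -242.7, 21.6]
tcp_rot: [-3.141, -0.005, 1.505]
ft_force: [10.5, 31.5, 9.8]
opening: 0.25
```

```bash
python3 -m pendant '[[[0,0.004,0,0,0],[0,0.004,0,0,0],[0.5,0.004,0,0,0],[0.5,0.004,0,0,0],[0.5,0.004,0,0,0],[0.5,0.004,0,-0.04,0],[0.5,0.004,0,-0.09,0],[0.8,0.004,0,-0.13,0]]]'
python3 -m pendant '[[[0.8,0,-0.03,0,0],[0.8,-0.04,-0.06,0,0.1],[0.8,-0.08,-0.06,0,0.2],[0.8,-0.1,-0.06,0,0.3],[0.8,-0.1,-0.06,0,0.3],[0.8,-0.1,-0.06,0,0.3],[0.8,-0.1,-0.06,0,0.3],[0.8,-0.1,-0.06,0,0.3]]]'
cat >> h.py <<'E'
GUESS=[(471,163),(395,126),(418,40),(426,-165)]
def tins(c,zr=(52,74)):
    "dark round lids in cloud of heights zr: cluster"
    D=cloud(c); m=((D[...,2]>zr[0])&(D[...,2]<zr[1])&(D[...,0]>330)&(D[...,0]<580)&(D[...,1]>-330)&(D[...,1]<480)).astype(np.uint8)
    m=cv2.morphologyEx(m,cv2.MORPH_OPEN,np.ones((3,3)))
    n,L,st,ce=cv2.connectedComponentsWithStats(m); out=[]
    for i in range(1,n):
        if st[i,4]<60: continue
        q=D[L==i]; hi=np.percentile(q,98,0);lo=np.percentile(q,2,0)
        out.append((((hi+lo)/2).round(0)[:2].tolist(),(hi-lo).round(0)[:2].tolist(),round(float(np.median(q[:,2]))),int(st[i,4])))
    return out
def handle(c):
    D=cloud(c); m=(D[...,2]>84)&(D[...,2]<97)&(D[...,0]>480)&(D[...,0]<550)&(D[...,1]>-290)&(D[...,1]<0); q=D[m]
    return len(q),((q.max(0)+q.min(0))/2).round(0) if len(q) else None
E
python3 - <<'E'
from h import *
c=cam("top");s=cam("side")
for n,k in(("top",c),("side",s)):
    print(n,handle(k)); [print(' ',t) for t in tins(k)]
f=lambda a:cv2.resize(a,None,fx=2.5,fy=2.5,interpolation=cv2.INTER_CUBIC)
cv2.imwrite("pics/c8.png",np.vstack([f(c['image'][190:290,240:460]),f(s['image'][170:290,290:510])]))
E
```

```text
t: 15.2
eef_pos: [509.2, -243.3, 153.1]
tcp_rot: [3.141, 0.0, 1.505]
ft_force: [0.2, 0.0, 0.4]
opening: 0.541
t: 16.0
eef_pos: [443.1, -338.1, 151.1]
tcp_rot: [-3.141, -0.0, 1.208]
ft_force: [-0.1, 0.1, 0.6]
opening: 0.8
top (58, array([ 510., -229.,   89.]))
  ([471.0, 163.0], [48.0, 48.0], 65, 293)
  ([427.0, -167.0], [48.0, 48.0], 61, 287)
  ([416.0, 39.0], [45.0, 47.0], 61, 277)
  ([394.0, 125.0], [49.0, 48.0], 65, 299)
side (33, array([ 510., -228.,   89.]))
  ([425.0, -164.0], [47.0, 50.0], 62, 180)
  ([418.0, 41.0], [49.0, 50.0], 62, 232)
  ([471.0, 166.0], [50.0, 48.0], 66, 279)
  ([394.0, 127.0], [49.0, 50.0], 66, 287)
```

View pics/c8.png

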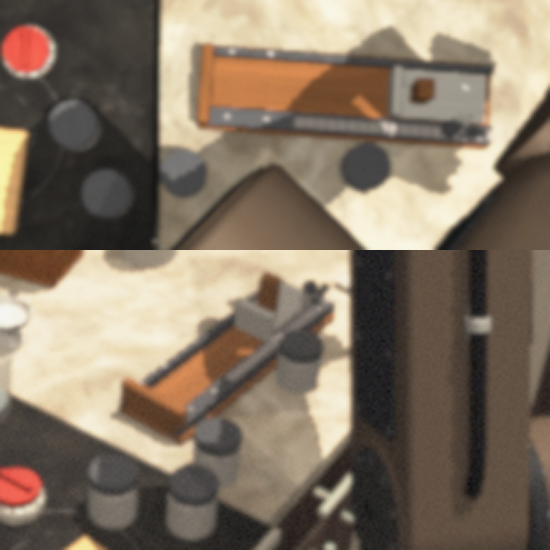

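The follower is fully back: the handle at (510,-229) puts the stop at about (525,7), which matches the stop measured directly. The pads slipped about 10 mm on the last pull. All four tins are where they were. Next is tin 4, the one beside the rack, with the jaws turned away from the rail.

```bash
python3 -m pendant '[[[0.8,0.03,-0.015,0,0.14],[0.8,0.06,-0.03,0,0.28],[0.8,0.09,-0.045,0,0.42],[0.8,0.12,-0.06,0,0.56],[0.8,0.155,-0.077,0,0.7],[0.8,0.155,-0.077,0.03,0.7],[0.8,0.155,-0.077,0.06,0.7],[0.8,0.155,-0.077,0.06,0.7]]]'
```

```text
t: 16.9
eef_pos: [425.0, -165.4, 88.9]
tcp_rot: [-3.138, 0.003, 0.507]
ft_force: [-0.8, 1.1, 0.7]
opening: 0.801
```

```bash
python3 -m pendant '[[[0.8,0,0,0.03,0],[0.8,0,0,0.06,0],[0.8,0,0,0.09,0],[0.8,0,0,0.1,0],[0.8,0,0,0.1,0],[0,0,0,0.1,0],[0,0,0,0.1,0],[0,0,0,0.1,0]]]'
python3 -m pendant '[[[0,0,0,0,0],[0,0,0,0,0],[0,0,0,0,0],[0,0,0,0,0],[0,0,0,-0.02,0],[0,0,0,-0.06,0],[0,0,0,-0.09,0],[0,0,0,-0.1,0]]]'
python3 -m pendant '[[[0,0,0,0,0],[0,0,0,0,0],[0,0,0,0,0],[0,0,0,0,0],[0,0,0,0,0],[0,0,0,0,0],[0,0,0,0,0],[0,0,0,0,0]]]'
```

```text
t: 17.7
eef_pos: [426.8, -167.0, -7.9]
tcp_rot: [3.14, -0.001, 0.506]
ft_force: [0.4, -0.4, -0.4]
opening: 0.603
t: 18.5
eef_pos: [427.1, -167.1, 93.5]
tcp_rot: [3.138, -0.002, 0.506]
ft_force: [-0.5, -0.1, -4.7]
opening: 0.558
t: 19.3
eef_pos: [426.3, -166.7, 91.0]
tcp_rot: [3.142, 0.0, 0.506]
ft_force: [-0.2, 0.1, -3.1]
opening: 0.568
```

It is gripped (opening 54 mm) and weighs about 3.1 N, so it is full and goes to the first slot in the channel.

```bash
python3 -m pendant '[[[0,0.025,-0.012,0,-0.14],[0,0.05,-0.025,0,-0.29],[0,0.075,-0.038,0,-0.43],[0,0.1,-0.051,0,-0.57],[0,0.125,-0.063,0,-0.71],[0,0.145,-0.073,0,-0.85],[0,0.154,-0.078,0,-1.0],[0,0.154,-0.078,0,-1.0]]]'
python3 -m pendant '[[[0,0,0,0,0],[0,0,0,0.02,0],[0,0,0,0.04,0],[0,0,0,0.04,0],[0,0,0,0.04,0],[0,0,0,0.04,0],[0,0,0,0.04,0],[0,0,0,0.04,0]]]'
python3 - <<'E'
from h import *
s=cam("side");cv2.imwrite("pics/c9.png",cv2.resize(s['image'][170:270,330:430],(500,500),interpolation=cv2.INTER_CUBIC))
E
```

```text
t: 20.1
eef_pos: [523.7, -22.9, 90.9]
tcp_rot: [3.141, 0.0, 1.51]
ft_force: [-0.1, 0.9, -3.8]
opening: 0.563
t: 20.9
eef_pos: [523.5, -24.0, 51.7]
tcp_rot: [3.141, 0.0, 1.505]
ft_force: [-0.4, -0.5, -3.6]
opening: 0.564
```

View pics/c9.png

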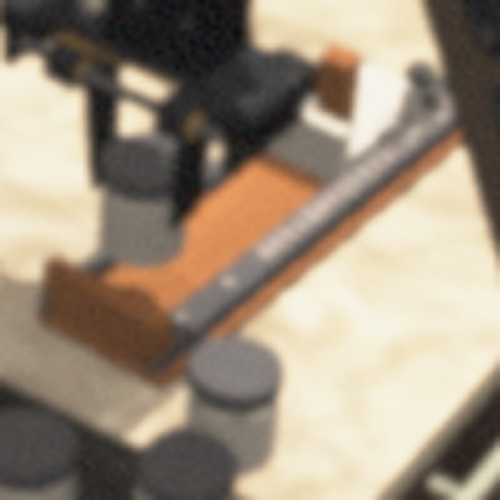

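The tin hangs centred over the channel next to the stop. Lowering it.

```bash
python3 -m pendant '[[[0,0,0,0.015,0],[0,0,0,0.03,0],[0,0,0,0.04,0],[0,0,0,0.046,0],[0,0,0,0.048,0],[0,0,0,0.048,0],[0,0,0,0.048,0],[0,0,0,0.048,0]]]'
```

```text
t: 21.75
eef_pos: [523.1, -23.8, 3.8]
tcp_rot: [-3.141, 0.0, 1.506]
ft_force: [-3.5, -0.7, 6.3]
opening: 0.567
```

```bash
python3 -m pendant '[[[0.8,0,0,0,0],[0.8,0,0,0,0],[0.8,0,0,0,0],[0.8,0,0,-0.03,0],[0.8,0,0,-0.06,0],[0.8,0,0,-0.09,0],[0.8,0,0,-0.1,0],[0.8,0,0,-0.1,0]]]'
python3 -m pendant '[[[0.8,0,-0.03,0,0],[0.8,0.02,-0.06,0,0],[0.8,0.04,-0.09,0,0],[0.8,0.057,-0.11,0,0],[0.8,0.057,-0.11,0,0],[0.8,0.057,-0.11,0,0],[0.8,0.057,-0.11,0,0],[0.8,0.057,-0.11,0,0]]]'
python3 - <<'E'
from h import *
for n in("top","side"):
    k=cam(n); print(n); [print(' ',t) for z in((68,80),(52,74)) for t in tins(k,z)]
E
```

```text
t: 22.55
eef_pos: [523.9, -24.0, 104.0]
tcp_rot: [3.139, 0.0, 1.506]
ft_force: [-0.7, -0.4, -0.1]
opening: 0.801
t: 23.35
eef_pos: [417.7, 39.7, 102.6]
tcp_rot: [-3.141, 0.0, 1.505]
ft_force: [0.1, 0.7, -0.6]
opening: 0.799
top
  ([523.0, -23.0], [43.0, 45.0], 73, 228)
  ([471.0, 164.0], [48.0, 45.0], 65, 279)
side
  ([523.0, -20.0], [49.0, 48.0], 74, 155)
  ([520.0, -8.0], [46.0, 28.0], 63, 82)
  ([417.0, 41.0], [48.0, 49.0], 62, 226)
  ([472.0, 166.0], [50.0, 49.0], 66, 276)
  ([394.0, 127.0], [49.0, 50.0], 66, 288)
```

The first tin stands in the channel with its top at 74 mm, as expected. Now tin 3.

```bash
python3 -m pendant '[[[0.8,0,0,0.04,0],[0.8,0,0,0.08,0],[0.8,0,0,0.105,0],[0.8,0,0,0.113,0],[0.8,0,0,0.113,0],[0,0,0,0.113,0],[0,0,0,0.113,0],[0,0,0,0.113,0]]]'
python3 -m pendant '[[[0,0,0,0,0],[0,0,0,0,0],[0,0,0,0,0],[0,0,0,0,0],[0,0,0,-0.02,0],[0,0,0,-0.06,0],[0,0,0,-0.09,0],[0,0,0,-0.1,0]]]'
python3 -m pendant '[[[0,0,0,0,0],[0,0,0,0,0],[0,0,0,0,0],[0,0,0,0,0],[0,0,0,0,0],[0,0,0,0,0],[0,0,0,0,0],[0,0,0,0,0]]]'
```

```text
t: 24.25
eef_pos: [417.8, 40.1, -9.0]
tcp_rot: [3.14, 0.0, 1.506]
ft_force: [0.6, -0.5, 0.0]
opening: 0.604
t: 25.05
eef_pos: [418.1, 40.1, 92.4]
tcp_rot: [3.137, 0.0, 1.506]
ft_force: [-0.8, 0.0, -3.6]
opening: 0.563
t: 25.85
eef_pos: [417.2, 40.1, 89.9]
tcp_rot: [-3.142, 0.0, 1.506]
ft_force: [0.2, 0.6, -3.3]
opening: 0.564
```

Full too (3.3 N), so it goes to slot 2.

```bash
python3 -m pendant '[[[0,-0.03,0.028,0,0],[0,-0.06,0.056,0,0],[0,-0.09,0.084,0,0],[0,-0.116,0.11,0,0],[0,-0.116,0.11,0,0],[0,-0.116,0.11,0,0],[0,-0.116,0.11,0.02,0],[0,-0.116,0.11,0.02,0]]]'
python3 -m pendant '[[[0,0,0,0.02,0],[0,0,0,0.04,0],[0,0,0,0.052,0],[0,0,0,0.058,0],[0,0,0,0.062,0],[0,0,0,0.066,0],[0,0,0,0.066,0],[0,0,0,0.066,0]]]'
```

```text
t: 26.65
eef_pos: [517.6, -81.6, 68.6]
tcp_rot: [-3.138, -0.001, 1.507]
ft_force: [-0.2, -0.7, -3.3]
opening: 0.564
t: 27.45
eef_pos: [519.6, -82.8, 4.4]
tcp_rot: [3.141, 0.0, 1.506]
ft_force: [1.0, -0.9, -3.6]
opening: 0.564
```

```bash
python3 -m pendant '[[[0,0,0,0.001,0],[0,0,0,0.002,0],[0,0,0,0.003,0],[0,0,0,0.003,0],[0.8,0,0,0.003,0],[0.8,0,0,0.003,0],[0.8,0,0,0.003,0],[0.8,0,0,0.003,0]]]'
python3 -m pendant '[[[0.8,0,0,-0.04,0],[0.8,0,0,-0.08,0],[0.8,0,0,-0.1,0],[0.8,0.04,-0.03,-0.1,0],[0.8,0.08,-0.056,-0.1,0],[0.8,0.12,-0.084,-0.1,0],[0.8,0.16,-0.11,-0.1,0],[0.8,0.201,-0.138,-0.1,0]]]'
python3 - <<'E'
from h import *
for n in("top","side"):
    k=cam(n); print(n); [print(' ',t) for z in((68,80),(52,74)) for t in tins(k,z)]
E
```

```text
t: 28.25
eef_pos: [519.5, -82.8, 0.9]
tcp_rot: [-3.142, 0.0, 1.506]
ft_force: [-0.1, -1.1, -0.4]
opening: 0.792
t: 29.05
eef_pos: [393.8, 128.0, 101.0]
tcp_rot: [3.141, -0.0, 1.505]
ft_force: [1.1, 0.4, -0.4]
opening: 0.803
top
  ([522.0, -22.0], [45.0, 48.0], 73, 248)
  ([518.0, -84.0], [48.0, 48.0], 73, 254)
side
  ([471.0, 165.0], [48.0, 49.0], 66, 281)
  ([394.0, 127.0], [50.0, 51.0], 66, 286)
```

Both tins stand in the channel. Now tin 2, on the cooktop, which is 4 mm higher.

```bash
python3 -m pendant '[[[0.8,0,0,0.04,0],[0.8,0,0,0.08,0],[0.8,0,0,0.1,0],[0.8,0,0,0.107,0],[0.8,0,0,0.107,0],[0,0,0,0.107,0],[0,0,0,0.107,0],[0,0,0,0.107,0]]]'
python3 -m pendant '[[[0,0,0,0,0],[0,0,0,0,0],[0,0,0,0,0],[0,0,0,0,0],[0,0,0,-0.02,0],[0,0,0,-0.06,0],[0,0,0,-0.09,0],[0,0,0,-0.1,0]]]'
python3 -m pendant '[[[0,0,0,0,0],[0,0,0,0,0],[0,0,0,0,0],[0,0,0,0,0],[0,0,0,0,0],[0,0,0,0,0],[0,0,0,0,0],[0,0,0,0,0]]]'; python3 -c "
from h import *
print(np.mean([(env.state()['ft_force']) for _ in range(3)],0))"
```

```text
t: 29.95
eef_pos: [395.4, 126.8, -5.1]
tcp_rot: [3.14, -0.0, 1.506]
ft_force: [0.1, -0.3, -0.5]
opening: 0.605
t: 30.75
eef_pos: [395.7, 127.0, 96.6]
tcp_rot: [3.137, -0.001, 1.506]
ft_force: [0.2, 0.0, -0.4]
opening: 0.565
t: 31.55
eef_pos: [394.8, 126.8, 93.9]
tcp_rot: [-3.141, 0.0, 1.506]
ft_force: [-0.0, -0.3, -0.7]
opening: 0.567
[-0.0233775  -0.27314155 -0.69294748]
```

Empty (0.7 N), so it goes to the board.

```bash
python3 -m pendant '[[[0,0.04,0.004,0,0],[0,0.08,0.008,0,0],[0,0.12,0.012,0,0],[0,0.16,0.016,0,0],[0,0.185,0.018,0,0],[0,0.185,0.018,0,0],[0,0.185,0.018,0.02,0],[0,0.185,0.018,0.03,0]]]'
python3 -m pendant '[[[0,0,0,0.02,0],[0,0,0,0.04,0],[0,0,0,0.05,0],[0,0,0,0.053,0],[0,0,0,0.056,0],[0,0,0,0.057,0],[0,0,0,0.057,0],[0,0,0,0.057,0]]]'
```

```text
t: 32.35
eef_pos: [424.1, 309.4, 63.0]
tcp_rot: [-3.14, 0.001, 1.506]
ft_force: [0.6, -0.3, 0.3]
opening: 0.562
t: 33.15
eef_pos: [424.9, 310.0, 8.6]
tcp_rot: [3.141, -0.0, 1.506]
ft_force: [-4.0, -3.5, 12.3]
opening: 0.567
```

```bash
python3 -m pendant '[[[0,0,0,-0.001,0],[0,0,0,-0.001,0],[0.8,0,0,-0.001,0],[0.8,0,0,-0.001,0],[0.8,0,0,-0.001,0],[0.8,0,0,-0.04,0],[0.8,0,0,-0.08,0],[0.8,0,0,-0.1,0]]]'
python3 -m pendant '[[[0.8,-0.04,0.015,0,0],[0.8,-0.08,0.03,0,0],[0.8,-0.12,0.045,0,0],[0.8,-0.142,0.056,0,0],[0.8,-0.142,0.056,0,0],[0.8,-0.142,0.056,0,0],[0.8,-0.142,0.056,0,0],[0.8,-0.142,0.056,0,0]]]'
python3 - <<'E'
from h import *
for n in("top","side"):
    k=cam(n); print(n); [print(' ',t) for z in((68,85),(52,74)) for t in tins(k,z)]
    D=cloud(k); m=(D[...,2]>38)&(D[...,2]<56)&(np.hypot(D[...,0]-545,D[...,1]-210)<55); q=D[m]; print('timer',len(q),((q.max(0)+q.min(0))/2).round(0) if len(q) else 0)
E
```

```text
t: 33.95
eef_pos: [425.4, 310.7, 109.7]
tcp_rot: [3.139, -0.001, 1.506]
ft_force: [-0.1, -0.2, -0.7]
opening: 0.798
t: 34.75
eef_pos: [471.0, 165.8, 107.0]
tcp_rot: [-3.141, 0.0, 1.507]
ft_force: [0.5, 0.4, 0.2]
opening: 0.797
top
  ([523.0, -22.0], [43.0, 48.0], 74, 247)
  ([519.0, -85.0], [47.0, 45.0], 73, 242)
  ([424.0, 320.0], [47.0, 25.0], 79, 128)
timer 4 [576. 236.  39.]
side
  ([516.0, -91.0], [42.0, 32.0], 74, 65)
  ([425.0, 310.0], [49.0, 48.0], 80, 337)
  ([472.0, 166.0], [50.0, 50.0], 66, 281)
  ([416.0, 321.0], [34.0, 31.0], 62, 103)
timer 185 [561. 223.  45.]
```

```bash
python3 -m pendant '[[[0.8,0,0,0.04,0],[0.8,0,0,0.08,0],[0.8,0,0,0.105,0],[0.8,0,0,0.113,0],[0.8,0,0,0.113,0],[0,0,0,0.113,0],[0,0,0,0.113,0],[0,0,0,0.113,0]]]'
python3 -m pendant '[[[0,0,0,0,0],[0,0,0,0,0],[0,0,0,0,0],[0,0,0,0,0],[0,0,0,-0.02,0],[0,0,0,-0.06,0],[0,0,0,-0.09,0],[0,0,0,-0.1,0]]]'
python3 -m pendant '[[[0,0,0,0,0],[0,0,0,0,0],[0,0,0,0,0],[0,0,0,0,0],[0,0,0,0,0],[0,0,0,0,0],[0,0,0,0,0],[0,0,0,0,0]]]'
```

```text
t: 35.65
eef_pos: [472.0, 165.0, -4.9]
tcp_rot: [3.14, -0.0, 1.506]
ft_force: [-0.5, 0.2, 0.7]
opening: 0.605
t: 36.45
eef_pos: [472.5, 165.1, 96.9]
tcp_rot: [3.137, -0.001, 1.506]
ft_force: [-0.1, -0.7, -0.9]
opening: 0.568
t: 37.25
eef_pos: [471.4, 164.9, 93.9]
tcp_rot: [-3.142, 0.0, 1.506]
ft_force: [0.4, 0.6, 0.1]
opening: 0.562
```

Empty as well (under 1 N while gripped), so it also goes on the board.

```bash
python3 -m pendant '[[[0,0.045,-0.012,0,0],[0,0.09,-0.024,0,0],[0,0.135,-0.036,0,0],[0,0.18,-0.048,0,0],[0,0.217,-0.057,0,0],[0,0.217,-0.057,0,0],[0,0.217,-0.057,0.02,0],[0,0.217,-0.057,0.03,0]]]'
python3 -m pendant '[[[0,0,0,0.02,0],[0,0,0,0.04,0],[0,0,0,0.05,0],[0,0,0,0.053,0],[0,0,0,0.055,0],[0,0,0,0.056,0],[0,0,0,0.056,0],[0,0,0,0.056,0]]]'
```

```text
t: 38.05
eef_pos: [428.1, 384.6, 62.8]
tcp_rot: [-3.141, 0.001, 1.506]
ft_force: [0.3, 0.1, -0.9]
opening: 0.564
t: 38.85
eef_pos: [429.0, 385.2, 8.9]
tcp_rot: [3.141, -0.001, 1.506]
ft_force: [-0.6, -1.8, 6.4]
opening: 0.565
```

```bash
python3 -m pendant '[[[0,0,0,-0.001,0],[0.8,0,0,-0.001,0],[0.8,0,0,-0.001,0],[0.8,0,0,-0.001,0],[0.8,0,0,-0.04,0],[0.8,0,0,-0.08,0],[0.8,0,0,-0.12,0],[0.8,0,0,-0.14,0]]]'
python3 -m pendant '[[[0.6,-0.05,0,0,0],[0.6,-0.1,0,0,0],[0.6,-0.15,0,0,0],[0.6,-0.2,0,0,0],[0.6,-0.25,0,0,0],[0.6,-0.3,0,0,0],[0.6,-0.35,0,0,0],[0.6,-0.4,0,0,0]]]'
python3 - <<'E'
from h import *
I=[]
for n in("top","side"):
    k=cam(n); I.append(k['image']); print(n); [print(' ',t) for z in((68,85),(52,74)) for t in tins(k,z)]; print(handle(k))
cv2.imwrite("pics/c10.png",np.vstack([cv2.resize(I[0][130:300,130:480],(618,300)),cv2.resize(I[1][110:330,160:520],(491,300))[:, :491]] if 0 else [cv2.resize(I[0][130:300,130:480],(600,291)),cv2.resize(I[1][120:300,170:530],(600,300))]))
E
```

```text
t: 39.65
eef_pos: [429.3, 385.7, 151.3]
tcp_rot: [3.139, -0.002, 1.506]
ft_force: [-0.0, 0.3, 0.4]
opening: 0.796
t: 40.45
eef_pos: [402.2, -15.8, 148.2]
tcp_rot: [3.141, 0.0, 1.506]
ft_force: [1.9, 0.2, -0.1]
opening: 0.597
top
  ([534.0, -36.0], [26.0, 25.0], 73, 77)
  ([519.0, -85.0], [46.0, 46.0], 73, 243)
  ([427.0, 383.0], [49.0, 50.0], 79, 293)
  ([424.0, 307.0], [47.0, 48.0], 79, 291)
(61, array([ 510., -229.,   89.]))
side
  ([521.0, -52.0], [50.0, 105.0], 74, 329)
  ([424.0, 311.0], [49.0, 48.0], 80, 343)
  ([428.0, 386.0], [48.0, 48.0], 80, 367)
  ([520.0, -11.0], [46.0, 29.0], 63, 98)
  ([418.0, 320.0], [37.0, 30.0], 62, 107)
  ([423.0, 394.0], [40.0, 32.0], 62, 117)
(35, array([ 511., -228.,   89.]))
```

View pics/c10.png

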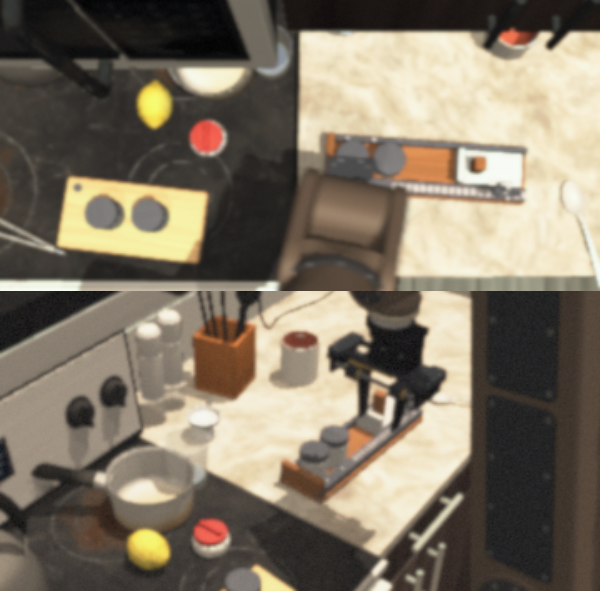

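No fifth tin shows: two stand in the channel, two on the board, and the lemon and timer are unmoved. Now I'll grip the follower.

```bash
python3 -m pendant '[[[0.6,-0.035,0.02,0,0],[0.6,-0.07,0.04,0,0],[0.6,-0.105,0.06,0,0],[0.6,-0.14,0.082,0,0],[0.6,-0.175,0.103,0,0],[0.6,-0.205,0.1215,0,0],[0.6,-0.205,0.1215,0,0],[0.6,-0.205,0.1215,0,0]]]'
python3 -m pendant '[[[0.6,0,0,0.04,0],[0.6,0,0,0.08,0],[0.6,0,0,0.115,0],[0.6,0,0,0.13,0],[0,0,0,0.13,0],[0,0,0,0.13,0],[0,0,0,0.13,0],[0,0,0,0.13,0]]]'
python3 -m pendant '[[[0,0,0,0,0],[0,0,0,0,0],[0,0.01,0,0,0],[0,0.025,0,0,0],[0,0.04,0,0,0],[0,0.055,0,0,0],[0,0.06,0,0,0],[0,0.065,0,0,0]]]'
```

```text
t: 41.35
eef_pos: [510.5, -226.0, 147.4]
tcp_rot: [-3.141, -0.001, 1.505]
ft_force: [0.6, 0.7, -0.9]
opening: 0.597
t: 42.15
eef_pos: [511.1, -226.5, 19.3]
tcp_rot: [3.14, 0.001, 1.506]
ft_force: [-0.2, -0.8, 0.5]
opening: 0.322
t: 42.95
eef_pos: [515.2, -161.8, 19.0]
tcp_rot: [3.14, 0.001, 1.506]
ft_force: [-1.9, -3.1, 7.0]
opening: 0.25
```

```bash
python3 -m pendant '[[[0,0.003,0,0,0],[0,0.006,0,0,0],[0,0.009,0,0,0],[0,0.012,0,0,0],[0,0.015,0,0,0],[0,0.018,0,0,0],[0,0.021,0,0,0],[0,0.022,0,0,0]]]'
python3 -m pendant '[[[0,0.001,0,0,0],[0,0.002,0,0,0],[0,0.003,0,0,0],[0,0.004,0,0,0],[0,0.005,0,0,0],[0,0.006,0,0,0],[0,0.006,0,0,0],[0,0.006,0,0,0]]]'
python3 -c "
from h import *
print(handle(cam('side')),tins(cam('side'),(68,80)))"
```

```text
t: 43.75
eef_pos: [516.8, -140.2, 19.0]
tcp_rot: [3.14, 0.001, 1.506]
ft_force: [-0.6, -3.1, 6.4]
opening: 0.252
t: 44.55
eef_pos: [517.1, -134.5, 18.9]
tcp_rot: [3.14, 0.001, 1.506]
ft_force: [-1.4, -4.4, 6.2]
opening: 0.254
(61, array([ 517., -134.,   90.])) [([521.0, -49.0], [49.0, 101.0], 74, 335)]
```

```bash
python3 -m pendant '[[[0,0.001,0,0,0],[0,0.002,0,0,0],[0,0.003,0,0,0],[0,0.004,0,0,0],[0,0.005,0,0,0],[0,0.006,0,0,0],[0,0.006,0,0,0],[0,0.006,0,0,0]]]'
```

```text
t: 45.45
eef_pos: [517.5, -129.6, 19.0]
tcp_rot: [3.14, 0.002, 1.506]
ft_force: [-3.9, -14.0, 5.6]
opening: 0.248
```

```bash
python3 -m pendant '[[[0,0.001,0,0,0],[0,0.002,0,0,0],[0,0.003,0,0,0],[0,0.003,0,0,0],[0,0.003,0,0,0],[0,0.003,0,0,0],[0,0.003,0,0,0],[0,0.003,0,0,0]]]'
```

```text
t: 46.25
eef_pos: [517.6, -128.5, 18.9]
tcp_rot: [3.139, 0.004, 1.506]
ft_force: [-8.0, -31.2, 3.3]
opening: 0.247
```

The row is tight (31 N). Releasing, then checking the pawl.

```bash
python3 -m pendant '[[[0.6,0,0,0,0],[0.6,0,0,0,0],[0.6,0,0,0,0],[0.6,0,0,0,0],[0.6,0,0,-0.04,0],[0.6,0,0,-0.08,0],[0.6,0,0,-0.12,0],[0.2,0,0,-0.13,0]]]'
python3 - <<'E'
from h import *
s=cam("side");c=cam("top"); print(handle(s),handle(c),tins(s,(68,80)))
h=np.array([518,-131.]);d=np.array([.065,.998]);x=np.array([.998,-.065])
for n,y in(("thrown",-30),("teeth",-74)):
    k=h+d*y-42*x; print(n,k.round(0),proj(s,(*k,78)))
cv2.imwrite("pics/c11.png",cv2.resize(s['image'][170:270,330:430],(500,500),interpolation=cv2.INTER_CUBIC))
E
```

```text
t: 47.05
eef_pos: [518.7, -124.9, 152.0]
tcp_rot: [3.136, 0.002, 1.506]
ft_force: [0.1, -0.2, 0.5]
opening: 0.559
(36, array([ 518., -132.,   89.])) (0, None) [([522.0, -45.0], [50.0, 101.0], 74, 339)]
thrown [ 474. -158.] (np.float64(395.9920518886188), np.float64(198.26487214100266))
teeth [ 471. -202.] (np.float64(403.91835313503213), np.float64(192.0556369327998))
```

View pics/c11.png

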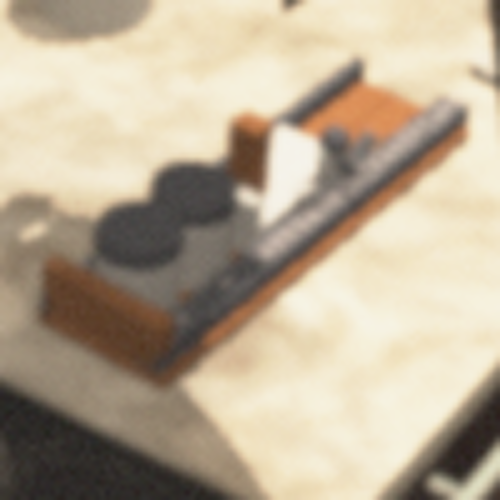

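The knob is at crop (335,138), so the pawl is still thrown over. The two tins stand tight against each other, the stop and the face. Now I'll push the knob back from its front side.

```bash
python3 -m pendant '[[[0,-0.002,-0.025,0,0],[0,-0.004,-0.042,0,0],[0,-0.004,-0.042,0,0],[0,-0.004,-0.042,0,0],[0,-0.004,-0.042,0,0],[0,-0.004,-0.042,0,0],[0,-0.004,-0.042,0,0],[0,-0.004,-0.042,0,0]]]'
python3 -m pendant '[[[0,0,0,0.04,0],[0,0,0,0.08,0],[0,0,0,0.105,0],[0,0,0,0.116,0],[0,0,0,0.116,0],[0,0,0,0.116,0],[0,0,0,0.116,0],[0,0,0,0.116,0]]]'
```

```text
t: 47.95
eef_pos: [475.2, -125.9, 147.9]
tcp_rot: [-3.141, 0.0, 1.506]
ft_force: [0.5, -0.3, 0.5]
opening: 0.004
t: 48.75
eef_pos: [475.6, -126.2, 33.1]
tcp_rot: [3.14, 0.001, 1.506]
ft_force: [-0.3, 0.2, -0.9]
opening: 0.005
```

Now push back slowly by 52 mm, retreat forward and rise.

```bash
python3 -m pendant '[[[0,-0.008,0,0,0],[0,-0.016,0,0,0],[0,-0.024,0,0,0],[0,-0.031,0,0,0],[0,-0.037,0,0,0],[0,-0.043,0,0,0],[0,-0.048,0,0,0],[0,-0.052,0,0,0]]]'
python3 -m pendant '[[[0,0,0,0,0],[0,0,0,0,0],[0,0.012,0,0,0],[0,0.02,0,0,0],[0,0.02,0,-0.03,0],[0,0.02,0,-0.08,0],[0,0.02,0,-0.13,0],[0,0.02,0,-0.15,0]]]'
python3 - <<'E'
from h import *
s=cam("side"); print(handle(s),tins(s,(68,80)))
cv2.imwrite("pics/c12.png",cv2.resize(s['image'][170:270,330:430],(500,500),interpolation=cv2.INTER_CUBIC))
E
```

```text
t: 49.55
eef_pos: [471.6, -178.3, 32.0]
tcp_rot: [-3.142, 0.0, 1.506]
ft_force: [0.7, 2.9, 3.3]
opening: 0.003
t: 50.35
eef_pos: [474.0, -157.4, 186.2]
tcp_rot: [3.137, 0.002, 1.507]
ft_force: [-1.0, -1.0, -0.2]
opening: 0.002
(37, array([ 513., -169.,   90.])) [([522.0, -45.0], [50.0, 99.0], 74, 343)]
```

View pics/c12.png

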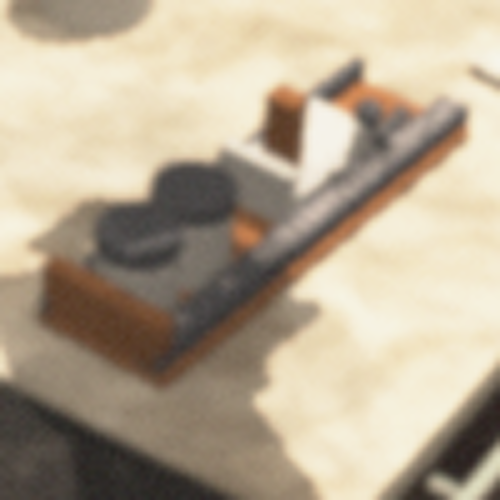

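The knob jammed against the finger and dragged the follower back to handle y -169, and the pawl is still over. A pure horizontal push lets friction hold the knob down, because it must rise on its arc. I'll throw it over with a back-and-upward stroke here. After that the follower can be clicked forward again with the pawl in the teeth.

```bash
python3 -m pendant '[[[0,-0.011,-0.001,0,0],[0,-0.011,-0.001,0.04,0],[0,-0.011,-0.001,0.08,0],[0,-0.011,-0.001,0.12,0],[0,-0.011,-0.001,0.15,0],[0,-0.011,-0.001,0.157,0],[0,-0.011,-0.001,0.157,0],[0,-0.011,-0.001,0.157,0]]]'
python3 -m pendant '[[[0,-0.008,0,0,0],[0,-0.013,0,-0.003,0],[0,-0.018,0,-0.007,0],[0,-0.023,0,-0.01,0],[0,-0.029,0,-0.013,0],[0,-0.035,0,-0.014,0],[0,-0.042,0,-0.014,0],[0,-0.048,0,-0.014,0]]]'
python3 -m pendant '[[[0,-0.003,0,0,0],[0,-0.003,0,0,0],[0,0.01,0,0,0],[0,0.02,0,0,0],[0,0.02,0,-0.03,0],[0,0.02,0,-0.08,0],[0,0.02,0,-0.12,0],[0,0.02,0,-0.12,0]]]'
python3 - <<'E'
from h import *
s=cam("side"); print(handle(s),tins(s,(68,80)))
h=handle(s)[1][:2];d=np.array([.065,.998]);x=np.array([.998,-.065])
for n,y in(("thrown",-30),("teeth",-74)):
    k=h+d*y-42*x; u,v=proj(s,(*k,78)); print(n,u,v,(u-340)*5,(v-150)*5)
cv2.imwrite("pics/c13.png",cv2.resize(s['image'][150:250,340:440],(500,500),interpolation=cv2.INTER_CUBIC))
E
```

```text
t: 51.2
eef_pos: [471.5, -169.0, 25.6]
tcp_rot: [3.141, 0.0, 1.506]
ft_force: [0.7, 0.1, 0.2]
opening: 0.002
t: 52.0
eef_pos: [468.0, -217.4, 38.9]
tcp_rot: [-3.141, 0.0, 1.506]
ft_force: [0.2, 0.3, -1.3]
opening: 0.0
t: 52.8
eef_pos: [471.4, -196.5, 163.7]
tcp_rot: [3.134, 0.004, 1.507]
ft_force: [-0.4, -0.8, -1.2]
opening: 0.006
(37, array([ 514., -168.,   90.])) [([521.0, -46.0], [50.0, 99.0], 74, 339)]
thrown 403.133775290862 193.19847269122621 315.66887645430995 215.99236345613107
teeth 410.82969998521617 187.16076034584754 354.14849992608083 185.80380172923768
```

View pics/c13.png

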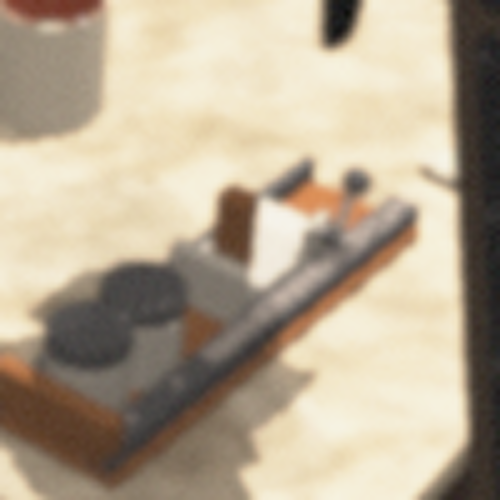

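The stroke worked: the knob at crop (355,183) matches the in-teeth position (354,186), and the follower did not move. Regrip and click it forward.

```bash
python3 -m pendant '[[[0.6,0.015,0.02,0,0],[0.6,0.031,0.041,0,0],[0.6,0.031,0.041,0,0],[0.6,0.031,0.041,0,0],[0.6,0.031,0.041,0,0],[0.6,0.031,0.041,0,0],[0.6,0.031,0.041,0.02,0],[0.6,0.031,0.041,0.02,0]]]'
```

```text
t: 53.65
eef_pos: [511.0, -168.4, 137.5]
tcp_rot: [-3.139, -0.001, 1.505]
ft_force: [-0.6, -0.6, 1.0]
opening: 0.584
```

```bash
python3 -m pendant '[[[0.6,0,0.002,0.04,0],[0.6,0,0.002,0.08,0],[0.6,0,0.002,0.11,0],[0.6,0,0.002,0.12,0],[0,0,0.002,0.12,0],[0,0,0.002,0.12,0],[0,0,0.002,0.12,0],[0,0,0.002,0.12,0]]]'
python3 -m pendant '[[[0,0,0,0,0],[0,0,0,0,0],[0,0.005,0,0,0],[0,0.01,0,0,0],[0,0.015,0,0,0],[0,0.02,0,0,0],[0,0.025,0,0,0],[0,0.03,0,0,0]]]'
python3 -m pendant '[[[0,0.001,0,0,0],[0,0.002,0,0,0],[0,0.003,0,0,0],[0,0.004,0,0,0],[0,0.005,0,0,0],[0,0.006,0,0,0],[0,0.006,0,0,0],[0,0.006,0,0,0]]]'
```

```text
t: 54.45
eef_pos: [514.9, -168.9, 20.3]
tcp_rot: [3.14, 0.001, 1.506]
ft_force: [0.4, -0.4, -0.1]
opening: 0.317
t: 55.25
eef_pos: [516.8, -139.2, 19.9]
tcp_rot: [3.14, 0.001, 1.506]
ft_force: [-1.2, -4.6, 6.6]
opening: 0.252
t: 56.05
eef_pos: [517.2, -133.2, 19.9]
tcp_rot: [3.14, 0.001, 1.506]
ft_force: [-1.3, -1.7, 7.9]
opening: 0.252
```

```bash
python3 -m pendant '[[[0,0.001,0,0,0],[0,0.002,0,0,0],[0,0.003,0,0,0],[0,0.004,0,0,0],[0,0.004,0,0,0],[0,0.004,0,0,0],[0,0.004,0,0,0],[0,0.004,0,0,0]]]'
```

```text
t: 56.85
eef_pos: [517.4, -129.8, 19.9]
tcp_rot: [3.14, 0.002, 1.506]
ft_force: [-2.0, -7.3, 5.8]
opening: 0.253
```

```bash
python3 -m pendant '[[[0,0.001,0,0,0],[0,0.002,0,0,0],[0,0.003,0,0,0],[0,0.003,0,0,0],[0,0.003,0,0,0],[0,0.003,0,0,0],[0,0.003,0,0,0],[0,0.003,0,0,0]]]'
```

```text
t: 57.65
eef_pos: [517.5, -129.1, 19.9]
tcp_rot: [3.14, 0.004, 1.506]
ft_force: [-6.7, -28.7, 4.2]
opening: 0.249
```

Tight (29 N). Release, move clear and take the last check.

```bash
python3 -m pendant '[[[0.6,0,0,0,0],[0.6,0,0,0,0],[0.6,0,0,0,0],[0.6,0,0,0,0],[0.6,0,0,-0.04,0],[0.6,0,0,-0.08,0],[0.6,0,0,-0.12,0],[0.6,0,0,-0.15,0]]]'
python3 -m pendant '[[[0.6,-0.05,0,-0.02,0],[0.6,-0.1,0,-0.02,0],[0.6,-0.15,0,-0.02,0],[0.6,-0.2,0,-0.02,0],[0.6,-0.25,0,-0.02,0],[0.6,-0.25,0,-0.02,0],[0.6,-0.25,0,-0.02,0],[0.6,-0.25,0,-0.02,0]]]'
python3 - <<'E'
from h import *
s=cam("side");c=cam("top"); print(handle(s),handle(c),tins(s,(68,85)),tins(c,(68,85)))
for n,p in (("thrown",(474,-158,78)),("teeth",(471,-202,78))):
    u,v=proj(s,p); print(n,(u-330)*4,(v-160)*4)
cv2.imwrite("pics/c14.png",np.hstack([cv2.resize(s['image'][160:270,330:430],(400,440),interpolation=cv2.INTER_CUBIC),cv2.resize(c['image'][170:280,150:450],(400,147)).repeat(1,0) if 0 else cv2.copyMakeBorder(cv2.resize(c['image'][170:280,150:450],(400,147)),0,293,0,0,cv2.BORDER_CONSTANT)]))
E
```

```text
t: 58.45
eef_pos: [517.4, -125.5, 171.5]
tcp_rot: [3.14, 0.001, 1.506]
ft_force: [0.2, 0.4, -0.8]
opening: 0.602
t: 59.25
eef_pos: [500.9, -374.0, 188.9]
tcp_rot: [-3.141, -0.001, 1.506]
ft_force: [-0.0, 0.4, 0.7]
opening: 0.601
(37, array([ 516., -131.,   90.])) (52, array([ 516., -132.,   90.])) [([522.0, -44.0], [49.0, 101.0], 74, 342), ([425.0, 310.0], [49.0, 50.0], 80, 340), ([404.0, 417.0], [48.0, 50.0], 80, 413)] [([521.0, -47.0], [48.0, 97.0], 73, 516), ([424.0, 308.0], [45.0, 49.0], 79, 278), ([404.0, 415.0], [47.0, 47.0], 79, 267)]
thrown 263.9803747448209 153.24899662361565
teeth 295.9018564264602 128.41707233351644
```

View pics/c14.png

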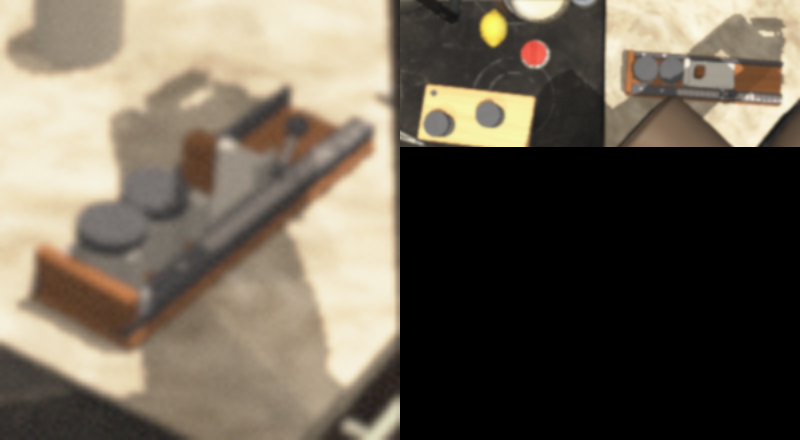

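The last picture shows the knob at (296,128), which is in the teeth, and two tins tight between the face and the stop. One board tin was knocked to (404,416). It still stands with its top at 80 mm, fully on the board with at least 10 mm to the nearest edge. Handing in.

```bash
python3 -c "
from cell import env
print(env.job_done())"
```

```text
the job is handed in; nothing more can be done
None
```

The job is done and handed in at about 59 s of robot time; no verdict was reported. I found four tins. Two were full (about 3.2 N) and stand tight in the rack between the follower and the end stop. The other two were empty (under 1 N) and stand on the chopping board. The pawl is back in the teeth.

**Last checks:**
- **Pawl:** the knob is where it should be when in the teeth (expected px 296,128, seen about there).
- **Row:** the handle came to y ≈ -131, which fits a face-to-stop gap of two tins, and the last push met 29 N.
- **Tins:** the rack tins' tops are at 74 mm and the board tins' at 80 mm, so all four stand upright on the right surfaces.
- **Timer and lemon:** they look unmoved in the last top view. The mug was not measured separately, and the arm never went near it.

**What went wrong or disagreed:**
- **Finger height:** the visible finger ends are about 37 mm above the reported TCP. My first two pawl pushes therefore passed over the knob, and I corrected z after that.
- **First pawl return:** the knob jammed and dragged the follower about 38 mm back. I threw the pawl into the teeth there with a rising stroke, then pushed the follower up tight again.
- **Knocked tin:** one empty tin was pushed aside on the board to about (404,416). It is still upright and fully on the board, so I left it.

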